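# Make up the grill caddy and the breakfast caddy

### The job

Make up the two carry caddies: the large dark one goes to the grill with the mustard jar, the tin and the white-capped spice jar, and the small pale one goes to the breakfast table with the honey jar and the green-capped spice jar, each standing upright on the bottom of the round well cut for its size. The honey was put away in the wrong caddy and stands in the mustard's well, so it has to come out before the mustard can go in. Keep everything upright as you go, and leave the blue-capped salt shaker, the mug and the garlic where they are.

Things in the scene. Friction and masses are not known exactly. Their poses are not given: they have to be found in the camera images.
- walnut_caddy: large dark wooden caddy, 116x286x84 mm, loose, 1.1 kg. Origin: centre of underside; y along it, z up. Jars stand on its floor at z 10. Round wells through a deck whose top is z 38, at x 0: small (62 wide) y +92 for the white-capped jar; large (88) y +5 for the mustard, honey jar in it at the start; medium (72) y -87 for the tin. End panels, 10 thick, rise to z 84.
- beech_caddy: small pale wooden caddy, 116x202x84 mm, loose, 0.9 kg, empty at the start. Origin: centre of underside; y along it, z up. Jars stand on its floor at z 10. Round wells through a deck whose top is z 38, at x 0: small (62 wide) y +50 for the green-capped jar; large (88) y -37 for the honey. End panels, 10 thick, rise to z 84.
- honey_jar: round glass jar of golden honey with a grey-white screw lid, 71 mm across, 110 mm tall, 0.45 kg; the lid, 66 mm across, is its top 11 mm, and the glass below is up to 71 mm across. Starts in the large well of the dark caddy. Origin: centre of its underside; z is up the jar.
- mustard_jar: round glass jar of pale yellow mustard with a light grey screw lid and a picture label, 72 mm across, 102 mm tall, 0.5 kg; the lid, 66 mm across, is its top 11 mm, and the glass below is up to 72 mm across. Origin: centre of its underside; z is up the jar.
- tin: small food tin with a cream and red label and a bare metal top, 57 mm across, 72 mm tall, straight-sided, 0.18 kg. Origin: centre of its underside; z is up.
- green_cap_jar: slim spice jar with a dark green cap, 46 mm across, 106 mm tall, 0.11 kg; the cap, 45 mm across, is its top 20 mm. Origin: centre of its underside; z is up.
- white_cap_jar: slim spice jar with a white cap and a brown label, 44 mm across, 109 mm tall, 0.11 kg; the cap, 44 mm across, is its top 21 mm. Origin: centre of its underside; z is up.
- salt_shaker: salt shaker with a bright blue cap, 67 mm across, 136 mm tall, standing among the stock; it belongs to neither kit and stays where it is. Origin: centre of its underside.
- mug: green and white tea mug, 78 mm across (109 mm with its handle), 101 mm tall, standing behind the stock; it stays where it is. Origin: centre of its underside.
- garlic: pale garlic bulb, 56 mm across, 56 mm tall, lying to the left of the stock; it stays where it is. Origin: centre of its underside.
Things that resemble listed ones, but are neither listed nor needed, are in the scene too. Leave any orange or pink look-alike of the honey_jar alone.

How it is judged:
By the outcome, as a careful person would: the job done as asked, in the order asked, and still so for the second after the job is handed in, with the robot touching nothing.
It also fails if it takes over 118 s, if anything falls off the work surface, if the arm or the gripper's body presses on something with over 40 N, if the wrist force passes 120 N, or if a joint passes its speed limit or range.

### The arm

A 6-joint arm with a two-finger parallel gripper is mounted at the origin on a cart in front of the work surface, level with it; the furniture and walls round the work are solid. World frame = base frame: x ahead of the robot, y to its left, z up, the work surface at z = 0. Lengths are in m, angles in degrees, forces in N, time in s.
With the tool pointing down it reaches from about 0.375 to 0.9 m from the base axis. Payload 3.1 kg.
Tool frame: the origin (TCP) lies midway between the tips of the shut fingers; the grasp point (between the pads) lies 19 mm behind it; z points along the fingers, y is the line along which they close (so a half turn about z gives the same grasp; the last joint's range is limited). The gripper opens to 87 mm and grips with 3 to 60 N. Pads are 19 mm wide; open, the fingers measure 117 mm over their backs; the gripper's body (75 mm by 190 mm) begins 51 mm behind the grasp point.
Start: joints at [-73.883, 30.224, 82.088, -0, 67.689, -10.227], TCP at [0.277, -0.56, 0.223] pointing down, gripper open.
Joint ranges: [-176.69, 176.69], [-43.24, 126.21], [12.49, 139.97], [-82, 262], [0, 151.66], [-163.58, 163.58]. Speed limits (degrees/s): [159.86, 159.86, 180, 180, 180, 180].

### API

Orientations are given as a 3x3 rotation matrix whose columns are the frame's x, y, z axes.
In Python, from rig import bot, capture gives the robot as it stands.
- The arm moves only by the tool inch_along, called as name(argument=value, ...), one argument or row to a line, values as JSON. Schema: {"type":"object","properties":{"plan":{"type":"array","items":{"type":"array","items":{"type":"number"},"minItems":7,"maxItems":7},"minItems":1,"maxItems":20},"only":{"type":"string"},"quiet":{"type":"boolean"},"lines":{"type":"string"}},"required":["plan"],"additionalProperties":false}. plan is a list of rows, 1 to 20 of them, each of 7 numbers: dx, dy, dz in fractions of the full range, 1 being 0.6 m, then a rotation vector rx, ry, rz in fractions of the full range, 1 being 180 degrees, then the opening from 0.0 (shut) to 1.0 (fully open); each row is the pose to reach, as a shift and turn from the pose commanded when the call began, along the tool's axes at that moment; what a row does not reach only later rows make up. A row lasts 1/10 s, in which the tool goes at most 0.05 m and 8.59 degrees, less where a joint would pass 70% of its speed; a pose out of reach is approached as far as the arm can. The fingers move at their own pace and stop on an object; the grip force is fixed at half the most. Time passes only in rows, so rows that do not move let the fingers close. The tool returns the time, the measured TCP pose, the force, the opening and the grip force at its end. only (a regular expression) keeps the lines of the reply that match it, lines (a string "A,B") keeps lines A to B, and quiet returns only ok. No shift or turn number may pass 1 either way. Input that does not fit is refused with a message, and nothing moves.
- bot.read_state(): the state, without advancing time (a new reading comes with each control period).
- capture(name): name is "scene" or "top" or "wrist"; returns a dict with "color" (420x560x3 uint8, red, green, blue), "K" (3x3 intrinsics, pixels), "view" (4x4, takes a point from world to camera coordinates); the wrist camera has in their place "mount" (4x4, takes a point from camera to tool coordinates, whose origin is the TCP and whose axes are the flange's). Camera axes: x right, y up, looking along -z (the intrinsics and any distortion apply to the point x, -y, -z); pixel columns grow to the right and rows downward; lengths in m; the calibration is good to about 2 mm. A picture is of the moment at which its call begins: read the wrist's pose just before it. There is no depth.
- bot.hand_in(): hands the job in; it is judged then, once.
The state is a dict: "time_s": time; "joint_positions": joint angles; "qvel": joint speeds; "tau": joint torques, N m; "position": TCP position; "tcp_rot": TCP orientation; "force": force on the tool from outside, world axes, zero at the start; "moment": the same for the moment, N m; "opening": opening from 0.0 (shut) to 1.0 (fully open); "grasp_force": force on a finger pad.
Only numpy, scipy, OpenCV 4.12 (cv2) and the standard library are available. Lean on these libraries where they do the work, as an engineer would, in place of code of your own. Each camera call takes 0.05 s, during which the arm holds its last target. There are 200 camera calls.

## Working session

There is one attempt and no reset: what is moved stays moved. The work goes in short steps, Python scripts to look and compute and a tool call to move; the robot and the scene stay as the last step left them, time stands still between calls to the robot, and variables do not carry over. Pictures are saved under pics/ and viewed, at most 14 in all, crops included, and the job is handed in when it is done.

```bash
ls; mkdir -p pics; python3 - <<'E'
from rig import bot,capture
import cv2,numpy as np
s=bot.read_state();print({k:np.round(v,3).tolist() for k,v in s.items()})
for n in("scene","top"):
    c=capture(n);cv2.imwrite(f"pics/{n}0.png",c["color"][:,:,::-1]);print(c["K"],c["view"],[k for k in c])
    np.savez(f"{n}0.npz",**{k:v for k,v in c.items() if k in("color","K","view")})
E
```

```text
pics
{'time_s': 0.0, 'joint_positions': [-73.882, 30.28, 82.156, -0.002, 67.688, -10.228], 'qvel': [0.118, -0.019, -0.059, -0.058, 0.108, -0.088], 'tau': [0.0, -44.004, -17.66, 0.063, 0.059, -0.0], 'position': [0.277, -0.559, 0.222], 'tcp_rot': [[0.896, 0.444, -0.001], [0.444, -0.896, 0.002], [0.0, -0.002, -1.0]], 'force': [0.181, -0.33, 0.537], 'moment': [-0.008, -0.025, 0.047], 'grasp_force': 0.0, 'opening': 0.999}
[[540.31604093   0.         282.70869671]
 [  0.         540.31604093 211.54635548]
 [  0.           0.           1.        ]] [[-0.64175386 -0.76680535  0.0127094   0.36881694]
 [ 0.58461722 -0.47841691  0.65524039 -0.32618895]
 [-0.49636145  0.42793319  0.75531351 -1.39610885]
 [ 0.          0.          0.          1.        ]] ['color', 'K', 'view']
[[384.34358032   0.         279.22670534]
 [  0.         384.34358032 212.67713578]
 [  0.           0.           1.        ]] [[ 0.01275252 -0.99983646  0.01282277 -0.00138449]
 [ 0.99859286  0.01339472  0.05131166 -0.55902873]
 [-0.05147503  0.01215038  0.99860037 -1.33834263]
 [ 0.          0.          0.          1.        ]] ['color', 'K', 'view']
```

View pics/scene0.png

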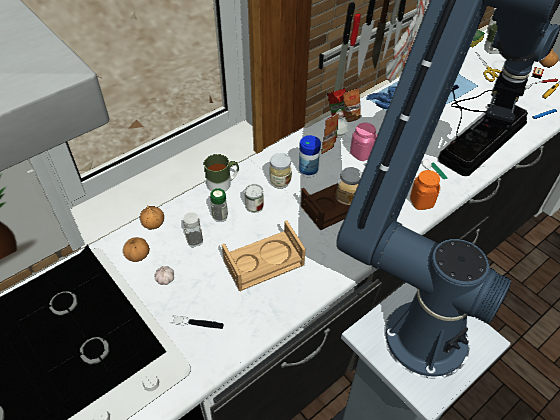

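View pics/top0.png

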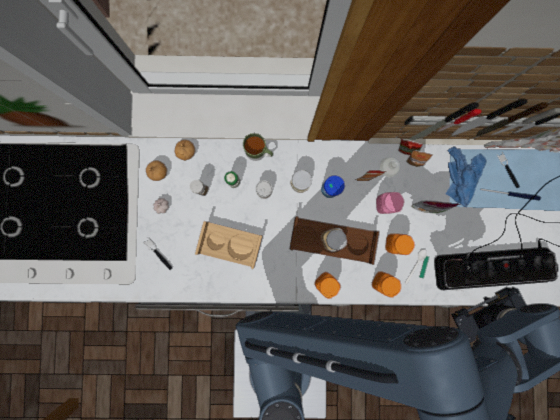

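The scene view shows the stock row, the pale caddy at (263,260) and the dark caddy with the honey at (345,185). In the top view the pale caddy is at (230,243), the dark one at (335,240) with the honey at (335,238), the mustard at (301,180), the tin at (264,189), the green cap at (232,178), a white/grey cap at (198,187) and the salt shaker at (333,186). Orange and pink look-alikes are off to the right. I'll enlarge this region to confirm.

```bash
python3 - <<'E'
import cv2
a=cv2.imread("pics/top0.png")[130:300,140:400]
cv2.imwrite("pics/topc.png",cv2.resize(a,None,fx=3,fy=3,interpolation=cv2.INTER_CUBIC))
a=cv2.imread("pics/scene0.png")[115:295,160:400]
cv2.imwrite("pics/scenec.png",cv2.resize(a,None,fx=3.3,fy=3.3,interpolation=cv2.INTER_CUBIC))
E
```

```text
(no output)
```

View pics/topc.png

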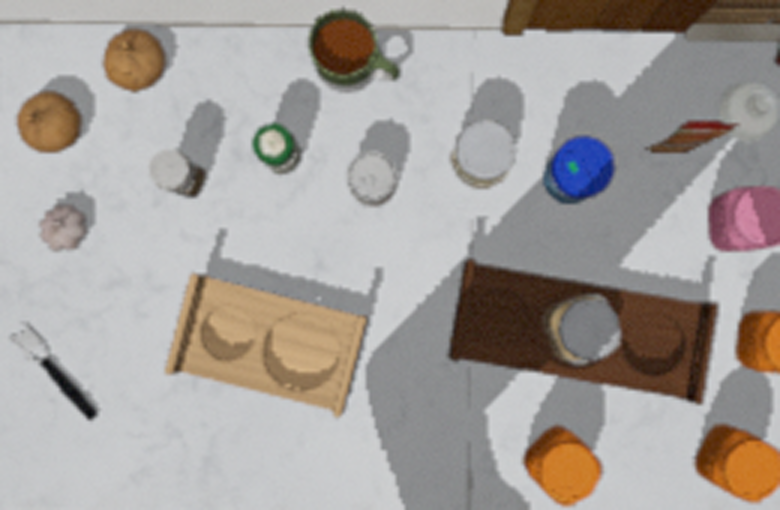

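View pics/scenec.png

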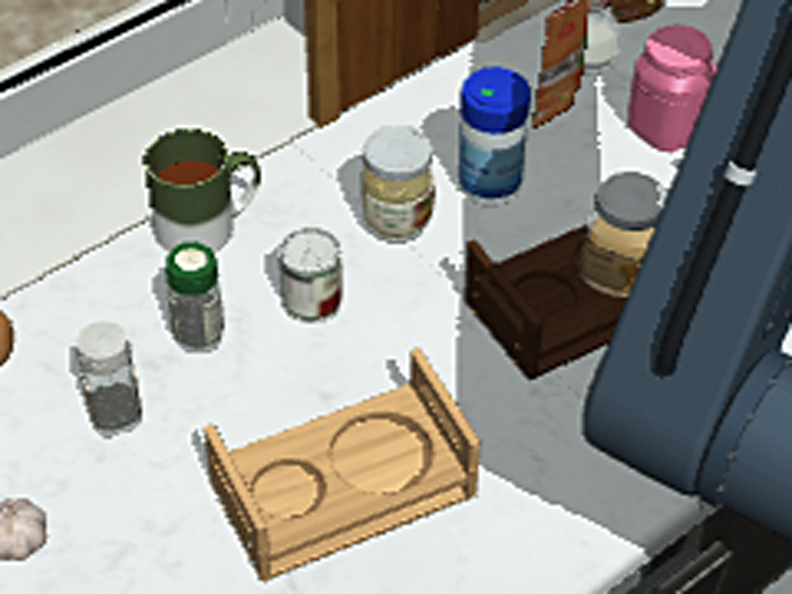

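The enlarged crops settle the identities:
- **Honey:** the grey-lidded amber jar in the dark caddy. The orange and pink copies are out.
- **Mustard:** the pale jar with a picture label, at top (301,180).
- **Tin:** at top (264,189).
- **Green cap:** at top (232,178).
- **White cap:** at top (197,187). The pale object at (391,166) is a look-alike off by the wall.

Next I'll turn these pixels into positions.

```bash
cat > h.py <<'E'
import numpy as np,cv2
from rig import bot,capture
from scipy.spatial.transform import Rotation as R
def cam(c,s=None):
    "K, camera-to-world rotation, centre"
    if "view" in c: V=np.array(c["view"]);M=np.linalg.inv(V)
    else:
        T=np.eye(4);T[:3,:3]=s["tcp_rot"];T[:3,3]=s["position"];M=T@np.array(c["mount"])
    return np.array(c["K"]),M[:3,:3],M[:3,3]
def ray(C,uv):
    K,Rm,o=C;p=np.linalg.inv(K)@[uv[0],uv[1],1]
    return o,Rm@np.array([p[0],-p[1],-p[2]])
def onz(C,uv,z):
    o,d=ray(C,uv);return o+d*(z-o[2])/d[2]
def pix(C,X):
    K,Rm,o=C;p=Rm.T@(np.array(X)-o);q=K@[p[0],-p[1],-p[2]];return q[:2]/q[2]
def shot(n,name):
    s=bot.read_state();c=capture(n);cv2.imwrite("pics/"+name,c["color"][:,:,::-1]);C=cam(c,s)
    np.savez("pics/"+name+".npz",K=C[0],R=C[1],o=C[2]);return c["color"],C
def load(name):
    z=np.load("pics/"+name+".npz");return cv2.imread("pics/"+name),(z["K"],z["R"],z["o"])
def go(x,y,z,yaw):
    "tool-axis shift and rz for target TCP, yaw = angle of tool y from world x (deg, mod 180), tool straight down"
    s=bot.read_state();Q=np.array(s["tcp_rot"]);a=np.radians(yaw)
    yv=np.array([np.cos(a),np.sin(a),0]);
    if yv@Q[:,1]<0 and abs(yv@Q[:,1])>.5: yv=-yv
    zv=np.array([0,0,-1.]);T=np.c_[np.cross(yv,zv),yv,zv]
    print("shift",np.round(Q.T@(np.array([x,y,z])-s["position"]),4),"rot",np.round(R.from_matrix(Q.T@T).as_rotvec(degrees=True),2),"t",round(s["time_s"],2))
E
python3 - <<'E'
from h import *
t=np.load("top0.npz");C=cam(t);S=cam(np.load("scene0.npz"))
print("centres",C[2],S[2])
cr=lambda u,v:(140+u/3,130+v/3)
sc=lambda u,v:(160+u/3.3,115+v/3.3)
ob=dict(honey=((588,326),(629,195),.12),mustard=((485,150),(398,150),.102),tin=((374,174),(311,247),.072),green=((275,144),(191,260),.106),white=((171,167),(103,338),.109),salt=((583,165),(496,95),.136),garlic=((64,226),(18,525),.03),mug=((343,48),(188,153),.1),orangeA=((565,462),None,.11),
 bS=((229,331),(288,488),.038),bL=((302,350),(382,455),.038),wR=((653,345),None,.038),wL=((510,325),(545,302),.038))
for k,(a,b,z) in ob.items():
    P=onz(C,cr(*a),z)
    m=""
    if b:
        o1,d1=ray(C,cr(*a));o2,d2=ray(S,sc(*b))
        A=np.c_[d1,-d2];t,*_=np.linalg.lstsq(A,o2-o1,rcond=None)
        m=(np.round((o1+d1*t[0]+o2+d2*t[1])/2,3),"gap",round(np.linalg.norm(o1+d1*t[0]-o2-d2*t[1]),4))
    print(k,np.round(P,3),m)
for n,cs in dict(beech=[(195,275),(172,372),(363,318),(340,410)],walnut=[(470,262),(455,357),(716,304),(702,402)]).items():
    P=[onz(C,cr(*c),.084)[:2] for c in cs]; print(n,np.round(P,3).tolist(),[round(np.linalg.norm(P[i]-P[j]),3) for i,j in((0,1),(2,3),(0,2),(1,3))])
E
```

```text
centres [0.48936853 0.02236513 1.36517188] [-0.26558924  0.72419781  1.26354461]
honey [ 0.472 -0.178  0.12 ] (array([ 0.472, -0.178,  0.118]), 'gap', np.float64(0.0009))
mustard [ 0.664 -0.066  0.102] (array([ 0.664, -0.066,  0.099]), 'gap', np.float64(0.0011))
tin [0.639 0.057 0.072] (array([0.64 , 0.058, 0.069]), 'gap', np.float64(0.0021))
green [0.666 0.165 0.106] (array([0.669, 0.167, 0.102]), 'gap', np.float64(0.0047))
white [0.639 0.278 0.109] (array([0.641, 0.279, 0.105]), 'gap', np.float64(0.0028))
salt [ 0.644 -0.169  0.136] (array([ 0.646, -0.171,  0.121]), 'gap', np.float64(0.0002))
garlic [0.578 0.415 0.03 ] (array([0.579, 0.417, 0.023]), 'gap', np.float64(0.0005))
mug [0.775 0.093 0.1  ] (array([0.775, 0.094, 0.109]), 'gap', np.float64(0.0051))
orangeA [ 0.324 -0.155  0.11 ] 
bS [0.46  0.221 0.038] (array([0.46 , 0.223, 0.032]), 'gap', np.float64(0.0026))
bL [0.439 0.137 0.038] (array([0.439, 0.139, 0.028]), 'gap', np.float64(0.0015))
wR [ 0.45  -0.266  0.038] 
wL [ 0.471 -0.101  0.038] (array([ 0.476, -0.096,  0.027]), 'gap', np.float64(0.0157))
beech [[0.522, 0.253], [0.415, 0.276], [0.477, 0.066], [0.375, 0.09]] [np.float64(0.11), np.float64(0.104), np.float64(0.192), np.float64(0.19)]
walnut [[0.541, -0.052], [0.435, -0.036], [0.497, -0.326], [0.389, -0.311]] [np.float64(0.107), np.float64(0.11), np.float64(0.278), np.float64(0.278)]
```

Both views agree within a few millimetres, and the heights, well spacings and reach all fit. First move: hover over the honey.

```bash
python3 -c "
from h import *
go(.472,-.178,.30,-9)"
```

```text
shift [ 0.3439 -0.2556 -0.0777] rot [ -0.09  -0.07 -54.66] t 0.1
```

Units first: shifts go in shares of 0.6 m and turns go in shares of 180 degrees. So 0.344 m / 0.6 = 0.5733, -0.256 m / 0.6 = -0.4267, -54.6 degrees / 180 = -0.3033.

inch_along(
  plan=[
    [0, 0, -0.0667, 0, 0, 0, 1],
    [0.5733, -0.4267, -0.13, 0, 0, -0.3033, 1],
    [0.5733, -0.4267, -0.13, 0, 0, -0.3033, 1],
    [0.5733, -0.4267, -0.13, 0, 0, -0.3033, 1],
    [0.5733, -0.4267, -0.13, 0, 0, -0.3033, 1],
    [0.5733, -0.4267, -0.13, 0, 0, -0.3033, 1],
    [0.5733, -0.4267, -0.13, 0, 0, -0.3033, 1],
    [0.5733, -0.4267, -0.13, 0, 0, -0.3033, 1],
    [0.5733, -0.4267, -0.13, 0, 0, -0.3033, 1],
    [0.5733, -0.4267, -0.13, 0, 0, -0.3033, 1],
    [0.5733, -0.4267, -0.13, 0, 0, -0.3033, 1],
    [0.5733, -0.4267, -0.13, 0, 0, -0.3033, 1],
    [0.5733, -0.4267, -0.13, 0, 0, -0.3033, 1],
  ],
)

```text
time_s: 1.4
position: [0.4716, -0.1787, 0.3002]
tcp_rot: [[0.158, 0.987, -0.001], [0.987, -0.158, -0.0], [-0.0, -0.001, -1.0]]
force: [-0.7, 0.1, -0.4]
opening: 1.0
grasp_force: 0.0
```

```bash
python3 -c "
from h import *
im,C=shot('wrist','w1.png');print(C)"
```

```text
(array([[316.41187941,   0.        , 279.86286931],
       [  0.        , 316.41187941, 205.14541846],
       [  0.        ,   0.        ,   1.        ]]), array([[ 9.87320840e-01,  1.51272602e-01,  4.81057074e-02],
       [-1.58736983e-01,  9.41575536e-01,  2.97048952e-01],
       [-3.59789455e-04, -3.00918776e-01,  9.53649706e-01]]), array([ 0.48532059, -0.09702102,  0.4630336 ]))
```

View pics/w1.png

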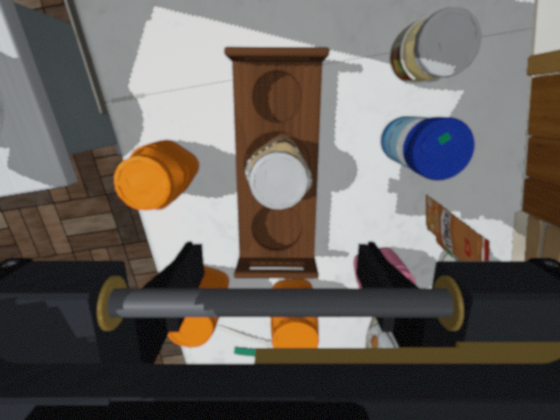

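The wrist view shows the dark caddy from above. The honey lid is at (279,179), the far (+y) well at (276,97) and the near (-y) well at (275,229). The panel tops run (226,52)–(328,52) and (235,270)–(318,270). I'll measure these points and enlarge the crop to compare the two end wells.

```bash
python3 - <<'E'
from h import *
im,C=load("w1.png")
for n,p,z in [("honey",(279,180),.12),("wfar",(277,97),.038),("wnear",(275,229),.038),("mustard",(447,41),.102),("salt",(445,147),.136),("p1",(226,52),.084),("p2",(328,52),.084),("p3",(235,272),.084),("p4",(318,272),.084)]:
    print(n,np.round(onz(C,p,z),3))
a=im[40:285,215:340];a=cv2.convertScaleAbs(a,alpha=1.8,beta=10)
cv2.imwrite("pics/w1c.png",cv2.resize(a,None,fx=2.4*1,fy=2.4,interpolation=cv2.INTER_CUBIC))
E
```

```text
honey [ 0.472 -0.175  0.12 ]
wfar [ 0.483 -0.086  0.038]
wnear [ 0.451 -0.264  0.038]
mustard [ 0.665 -0.062  0.102]
salt [ 0.646 -0.164  0.136]
p1 [ 0.436 -0.033  0.084]
p2 [ 0.546 -0.051  0.084]
p3 [ 0.392 -0.299  0.084]
p4 [ 0.502 -0.316  0.084]
```

View pics/w1c.png

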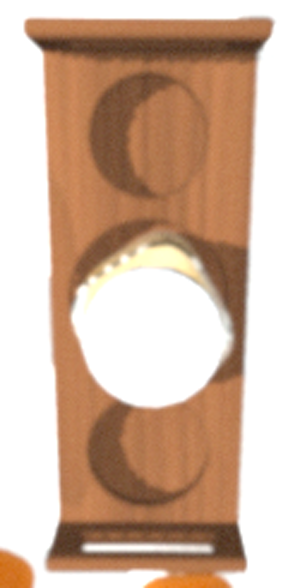

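The well widths come out at about 63 mm (far) and 73 mm (near). So the small well is at +y and the medium at -y, which puts the caddy's yaw at about -9.5° and its centre at (0.467,-0.178). Picking the honey now.

Scaled: 0.244 m / 0.6 = 0.4067, 0.05 m / 0.6 = 0.0833.

inch_along(
  plan=[
    [0.0017, 0, 0.0833, 0, 0, 0, 1],
    [0.0017, 0, 0.1667, 0, 0, 0, 1],
    [0.0017, 0, 0.2333, 0, 0, 0, 1],
    [0.0017, 0, 0.3, 0, 0, 0, 1],
    [0.0017, 0, 0.35, 0, 0, 0, 1],
    [0.0017, 0, 0.3917, 0, 0, 0, 1],
    [0.0017, 0, 0.4067, 0, 0, 0, 1],
    [0.0017, 0, 0.4067, 0, 0, 0, 1],
    [0.0017, 0, 0.4067, 0, 0, 0, 0],
    [0.0017, 0, 0.4067, 0, 0, 0, 0],
    [0.0017, 0, 0.4067, 0, 0, 0, 0],
    [0.0017, 0, 0.4067, 0, 0, 0, 0],
    [0.0017, 0, 0.4067, 0, 0, 0, 0],
    [0.0017, 0, 0.4067, 0, 0, 0, 0],
    [0.0017, 0, 0.4067, 0, 0, 0, 0],
    [0.0017, 0, 0.4067, 0, 0, 0, 0],
  ],
)

```text
time_s: 3.05
position: [0.4711, -0.1766, 0.0574]
tcp_rot: [[0.157, 0.988, -0.002], [0.988, -0.157, 0.0], [0.0, -0.002, -1.0]]
force: [-6.5, 0.3, 5.3]
opening: 0.907
grasp_force: 29.8
```

Scaled: -0.2 m / 0.6 = -0.3333, -0.18 m / 0.6 = -0.3.

inch_along(
  plan=[
    [0, 0, -0.0167, 0, 0, 0, 0],
    [0, 0, -0.05, 0, 0, 0, 0],
    [0, 0, -0.1, 0, 0, 0, 0],
    [0, 0, -0.1667, 0, 0, 0, 0],
    [0, 0, -0.2333, 0, 0, 0, 0],
    [0, 0, -0.3, 0, 0, 0, 0],
    [0, 0, -0.3333, 0, 0, 0, 0],
    [0, 0, -0.3333, 0, 0, 0, 0],
  ],
)

```text
time_s: 3.85
position: [0.4751, -0.1784, 0.2607]
tcp_rot: [[0.157, 0.988, 0.01], [0.988, -0.157, -0.006], [-0.004, 0.011, -1.0]]
force: [0.4, -0.3, -4.5]
opening: 0.904
grasp_force: 29.8
```

```bash
python3 -c "
from h import *
shot('wrist','w2.png')
go(.439,.137,.256,-13)"
```

```text
shift [ 0.3052 -0.0835  0.0012] rot [0.33 0.11 3.96] t 3.9
```

View pics/w2.png

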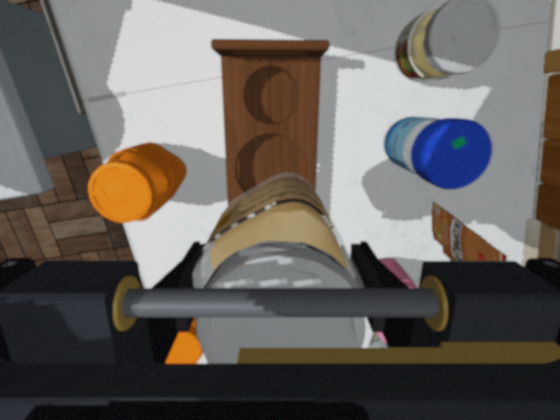

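The honey is held upright, and the large well in the dark caddy is now empty. I'll go part way and look at the pale caddy before placing.

Scaled: 0.2 m / 0.6 = 0.3333, 0.18 m / 0.6 = 0.3, 4 degrees / 180 = 0.0222.

inch_along(
  plan=[
    [0.05, -0.0167, 0, 0, 0, 0.0222, 0],
    [0.1167, -0.0333, 0, 0, 0, 0.0222, 0],
    [0.1833, -0.05, 0, 0, 0, 0.0222, 0],
    [0.25, -0.075, 0, 0, 0, 0.0222, 0],
    [0.3, -0.1, 0, 0, 0, 0.0222, 0],
    [0.3333, -0.1167, 0, 0, 0, 0.0222, 0],
    [0.3333, -0.1167, 0, 0, 0, 0.0222, 0],
    [0.3333, -0.1167, 0, 0, 0, 0.0222, 0],
    [0.3333, -0.1167, 0, 0, 0, 0.0222, 0],
  ],
)

```text
time_s: 4.8
position: [0.4348, 0.031, 0.2558]
tcp_rot: [[0.226, 0.974, -0.001], [0.974, -0.226, -0.0], [-0.0, -0.001, -1.0]]
force: [1.0, 0.1, -4.1]
opening: 0.902
grasp_force: 29.8
```

```bash
python3 -c "
from h import *
shot('wrist','w3.png')
im,C=load('w3.png')
print([np.round(pix(C,p)) for p in ((.439,.137,.038),(.46,.221,.038))])"
```

```text
[array([262.,  85.]), array([262.,  -3.])]
```

View pics/w3.png

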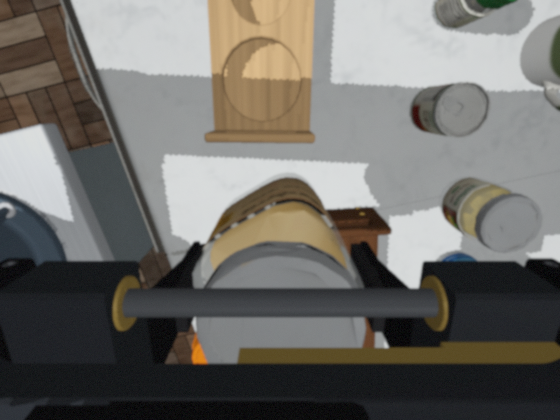

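The large well is a clear ellipse centred at about (262,80), with the tin at (450,110) and the mustard at (490,215).

```bash
python3 -c "
from h import *
im,C=load('w3.png')
for p,z in (((262,79.5),.038),((206,136),.084),((314,136),.084),((462,109),.072),((508,221),.102)): print(np.round(onz(C,p,z),3))
go(.440,.141,.12,-13)"
```

```text
[0.441 0.143 0.038]
[0.373 0.099 0.084]
[0.482 0.074 0.084]
[0.639 0.065 0.072]
[ 0.664 -0.058  0.102]
shift [ 0.1086 -0.02    0.136 ] rot [-0.03  0.01 -0.12] t 4.85
```

Cameras put the well centre at y 0.138–0.143. Allowing for the matching jar offset, a TCP y of 0.141 is within 2 mm either way, against 8 mm of slack. Lowering the honey now.

Scaled: 0.195 m / 0.6 = 0.325, 0.192 m / 0.6 = 0.32.

inch_along(
  plan=[
    [0.0667, -0.0167, 0, 0, 0, 0, 0],
    [0.1333, -0.025, 0, 0, 0, 0, 0],
    [0.181, -0.0333, 0.05, 0, 0, 0, 0],
    [0.181, -0.0333, 0.1167, 0, 0, 0, 0],
    [0.181, -0.0333, 0.1667, 0, 0, 0, 0],
    [0.181, -0.0333, 0.2167, 0, 0, 0, 0],
    [0.181, -0.0333, 0.25, 0, 0, 0, 0],
    [0.181, -0.0333, 0.2833, 0, 0, 0, 0],
    [0.181, -0.0333, 0.3083, 0, 0, 0, 0],
    [0.181, -0.0333, 0.32, 0, 0, 0, 0],
    [0.181, -0.0333, 0.325, 0, 0, 0, 0],
    [0.181, -0.0333, 0.325, 0, 0, 0, 0],
  ],
)

```text
time_s: 6.05
position: [0.4402, 0.1415, 0.0615]
tcp_rot: [[0.227, 0.974, 0.0], [0.974, -0.227, 0.0], [0.0, 0.0, -1.0]]
force: [-0.8, 1.3, -4.5]
opening: 0.905
grasp_force: 29.8
```

Scaled: 0.0045 m / 0.6 = 0.0075, 0.0035 m / 0.6 = 0.0058.

inch_along(
  plan=[
    [0, 0, 0.0033, 0, 0, 0, 0],
    [0, 0, 0.0058, 0, 0, 0, 0],
    [0, 0, 0.0075, 0, 0, 0, 0],
    [0, 0, 0.0075, 0, 0, 0, 0],
  ],
)

```text
time_s: 6.45
position: [0.4399, 0.1419, 0.0574]
tcp_rot: [[0.226, 0.974, 0.001], [0.974, -0.226, 0.0], [0.0, 0.001, -1.0]]
force: [0.5, 0.4, -2.2]
opening: 0.908
grasp_force: 29.8
```

Scaled: -0.24 m / 0.6 = -0.4, -0.2 m / 0.6 = -0.3333.

inch_along(
  plan=[
    [0, 0, 0, 0, 0, 0, 1],
    [0, 0, 0, 0, 0, 0, 1],
    [0, 0, 0, 0, 0, 0, 1],
    [0, 0, -0.0333, 0, 0, 0, 1],
    [0, 0, -0.1, 0, 0, 0, 1],
    [0, 0, -0.1667, 0, 0, 0, 1],
    [0, 0, -0.25, 0, 0, 0, 1],
    [0, 0, -0.3333, 0, 0, 0, 1],
    [0, 0, -0.4, 0, 0, 0, 1],
    [0, 0, -0.4, 0, 0, 0, 1],
    [0, 0, -0.4, 0, 0, 0, 1],
  ],
)

```text
time_s: 7.55
position: [0.4397, 0.1419, 0.298]
tcp_rot: [[0.226, 0.974, 0.003], [0.974, -0.226, 0.0], [0.001, 0.003, -1.0]]
force: [-0.4, 0.3, 0.1]
opening: 0.999
grasp_force: 0.0
```

```bash
python3 -c "
from h import *
shot('wrist','w4.png');shot('top','t4.png')
go(.664,-.066,.28,0)"
```

```text
shift [-0.1514  0.2668  0.0152] rot [ -0.17   0.03 -13.06] t 7.65
```

View pics/w4.png

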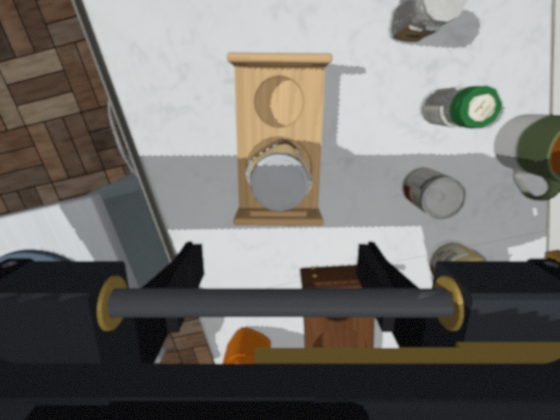

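The honey stands in the large well of the pale caddy with its lid at (280,181). The small well is at (280,102), the tin at (441,193) and the green cap at (479,106). Going for the mustard.

```bash
python3 -c "
from h import *
im,C=load('w4.png')
for n,p,z in (('honey',(280,181),.12),('bS',(280,102),.038),('green',(480,106),.106),('tin',(442,193),.072)): print(n,np.round(onz(C,p,z),3))
go(.664,-.064,.28,-4)"
```

```text
honey [0.442 0.145 0.12 ]
bS [0.461 0.226 0.038]
green [0.669 0.173 0.106]
tin [0.637 0.072 0.072]
shift [-0.1494  0.2663  0.0152] rot [-0.17  0.04 -9.06] t 7.65
```

Scaled: 0.266 m / 0.6 = 0.4433, 0.12 m / 0.6 = 0.2, -9 degrees / 180 = -0.05.

inch_along(
  plan=[
    [-0.05, 0.0667, 0.025, 0, 0, -0.05, 1],
    [-0.0917, 0.1333, 0.025, 0, 0, -0.05, 1],
    [-0.1333, 0.2, 0.025, 0, 0, -0.05, 1],
    [-0.175, 0.2667, 0.025, 0, 0, -0.05, 1],
    [-0.2167, 0.3333, 0.025, 0, 0, -0.05, 1],
    [-0.2483, 0.4, 0.025, 0, 0, -0.05, 1],
    [-0.249, 0.4433, 0.025, 0, 0, -0.05, 1],
    [-0.249, 0.4433, 0.025, 0, 0, -0.05, 1],
    [-0.249, 0.4433, 0.025, 0, 0, -0.05, 1],
  ],
)

```text
time_s: 8.55
position: [0.6636, -0.0636, 0.279]
tcp_rot: [[0.071, 0.997, -0.006], [0.997, -0.071, 0.002], [0.001, -0.006, -1.0]]
force: [-1.1, -0.8, -1.6]
opening: 1.001
grasp_force: 0.0
```

```bash
python3 -c "
from h import *
im,C=shot('wrist','w5.png');t,_=shot('top','t5.png')
a=cv2.resize(im[120:240,200:360],(400,300)); b=cv2.resize(t[160:290,180:390],(400,248)); 
o=np.zeros((560,400,3),np.uint8);o[:300]=a;o[310:558]=b
cv2.imwrite('pics/m5.png',o[:,:,::-1])"
```

```text
(no output)
```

View pics/m5.png

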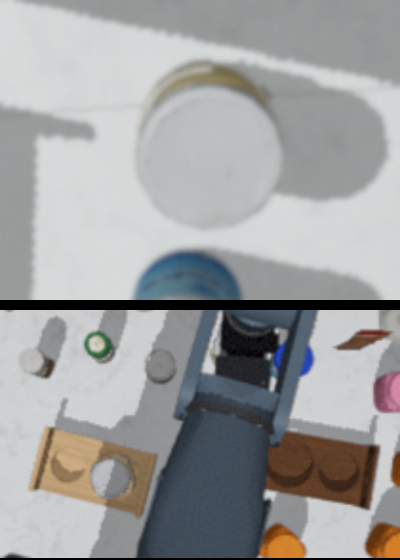

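The wrist crop shows the mustard lid centred at about (283.6,182) in the full image. The top crop shows the honey in the pale caddy's large well.

```bash
python3 -c "
from h import *
im,C=load('w5.png')
print(onz(C,(283.6,182),.102))
t,T=load('t5.png')
print('honey top',onz(T,(180+112/400*210,160+(477-310)*130/248),.12))
go(.665,-.063,.046,-4)"
```

```text
[ 0.66744386 -0.06127992  0.102     ]
honey top [0.43923575 0.13614957 0.12      ]
shift [-0.0003  0.0027  0.2344] rot [-0.24 -0.05 -0.02] t 8.65
```

Scaled: 0.233 m / 0.6 = 0.3883, 0.228 m / 0.6 = 0.38.

inch_along(
  plan=[
    [0, 0.0033, 0.0833, 0, 0, 0, 1],
    [0, 0.0033, 0.1667, 0, 0, 0, 1],
    [0, 0.0033, 0.2333, 0, 0, 0, 1],
    [0, 0.0033, 0.3, 0, 0, 0, 1],
    [0, 0.0033, 0.35, 0, 0, 0, 1],
    [0, 0.0033, 0.38, 0, 0, 0, 1],
    [0, 0.0033, 0.3883, 0, 0, 0, 1],
    [0, 0.0033, 0.3883, 0, 0, 0, 1],
    [0, 0.0033, 0.3883, 0, 0, 0, 0],
    [0, 0.0033, 0.3883, 0, 0, 0, 0],
    [0, 0.0033, 0.3883, 0, 0, 0, 0],
    [0, 0.0033, 0.3883, 0, 0, 0, 0],
    [0, 0.0033, 0.3883, 0, 0, 0, 0],
    [0, 0.0033, 0.3883, 0, 0, 0, 0],
  ],
)

```text
time_s: 10.05
position: [0.6668, -0.064, 0.0504]
tcp_rot: [[0.07, 0.998, 0.0], [0.998, -0.07, -0.0], [-0.0, 0.0, -1.0]]
force: [-2.8, -0.1, 6.5]
opening: 0.781
grasp_force: 30.0
```

```bash
python3 -c "
from h import *
go(.468,-.172,.25,-9.5)"
```

```text
shift [-0.1218 -0.1907 -0.1995] rot [0.01 0.01 5.46] t 10.05
```

Scaled: -0.2 m / 0.6 = -0.3333, -0.195 m / 0.6 = -0.325, 5.5 degrees / 180 = 0.0306.

inch_along(
  plan=[
    [0, 0, -0.0167, 0, 0, 0, 0],
    [0, 0, -0.0667, 0, 0, 0, 0],
    [0, 0, -0.1333, 0, 0, 0, 0],
    [0, 0, -0.2, 0, 0, 0, 0],
    [0, 0, -0.2667, 0, 0, 0, 0],
    [0, 0, -0.325, 0, 0, 0, 0],
    [-0.0333, -0.0583, -0.3333, 0, 0, 0.0306, 0],
    [-0.075, -0.1167, -0.3333, 0, 0, 0.0306, 0],
    [-0.1167, -0.1833, -0.3333, 0, 0, 0.0306, 0],
    [-0.1583, -0.25, -0.3333, 0, 0, 0.0306, 0],
    [-0.1917, -0.3, -0.3333, 0, 0, 0.0306, 0],
    [-0.2033, -0.3183, -0.3333, 0, 0, 0.0306, 0],
    [-0.2033, -0.3183, -0.3333, 0, 0, 0.0306, 0],
    [-0.2033, -0.3183, -0.3333, 0, 0, 0.0306, 0],
  ],
)

```text
time_s: 11.45
position: [0.4688, -0.1722, 0.2493]
tcp_rot: [[0.167, 0.986, 0.002], [0.986, -0.167, -0.0], [0.0, 0.002, -1.0]]
force: [0.4, 0.5, -4.5]
opening: 0.781
grasp_force: 30.0
```

```bash
python3 -c "
from h import *
go(.468,-.172,.06,-9.5)"
```

```text
shift [-0.     -0.0012  0.1893] rot [ 0.11 -0.01 -0.1 ] t 11.45
```

Scaled: 0.189 m / 0.6 = 0.315, -0.002 m / 0.6 = -0.0033.

inch_along(
  plan=[
    [-0.0033, -0.0017, 0.05, 0, 0, 0, 0],
    [-0.0033, -0.0017, 0.1167, 0, 0, 0, 0],
    [-0.0033, -0.0017, 0.1833, 0, 0, 0, 0],
    [-0.0033, -0.0017, 0.2333, 0, 0, 0, 0],
    [-0.0033, -0.0017, 0.2667, 0, 0, 0, 0],
    [-0.0033, -0.0017, 0.2917, 0, 0, 0, 0],
    [-0.0033, -0.0017, 0.305, 0, 0, 0, 0],
    [-0.0033, -0.0017, 0.31, 0, 0, 0, 0],
    [-0.0033, -0.0017, 0.315, 0, 0, 0, 0],
    [-0.0033, -0.0017, 0.315, 0, 0, 0, 0],
  ],
)

```text
time_s: 12.45
position: [0.4675, -0.1742, 0.0607]
tcp_rot: [[0.166, 0.986, 0.002], [0.986, -0.166, -0.001], [-0.001, 0.002, -1.0]]
force: [-0.4, -0.4, -3.9]
opening: 0.776
grasp_force: 30.0
```

Scaled: 0.002 m / 0.6 = 0.0033, 0.001 m / 0.6 = 0.0017.

inch_along(
  plan=[
    [0, 0, 0.0017, 0, 0, 0, 0],
    [0, 0, 0.0033, 0, 0, 0, 0],
    [0, 0, 0.0033, 0, 0, 0, 0],
  ],
)

```text
time_s: 12.75
position: [0.4675, -0.1743, 0.0603]
tcp_rot: [[0.166, 0.986, 0.003], [0.986, -0.166, -0.002], [-0.001, 0.003, -1.0]]
force: [-0.9, 1.4, 10.6]
opening: 0.781
grasp_force: 30.0
```

```bash
python3 -c "
from h import *
go(.639,.059,.25,-4)"
```

```text
shift [ 0.2584  0.131  -0.1896] rot [ 0.17  0.07 -5.56] t 12.75
```

Contact at the expected height, so the mustard is seated. Release and hover over the tin.

Scaled: 0.258 m / 0.6 = 0.43, 0.245 m / 0.6 = 0.4083, -5.5 degrees / 180 = -0.0306.

inch_along(
  plan=[
    [0, 0, 0, 0, 0, 0, 1],
    [0, 0, 0, 0, 0, 0, 1],
    [0, 0, 0, 0, 0, 0, 1],
    [0, 0, -0.0333, 0, 0, 0, 1],
    [0, 0, -0.1, 0, 0, 0, 1],
    [0, 0, -0.1667, 0, 0, 0, 1],
    [0, 0, -0.25, 0, 0, 0, 1],
    [0.0667, 0.0333, -0.3, 0, 0, -0.0306, 1],
    [0.1333, 0.0667, -0.3167, 0, 0, -0.0306, 1],
    [0.2083, 0.1, -0.3167, 0, 0, -0.0306, 1],
    [0.2833, 0.1333, -0.3167, 0, 0, -0.0306, 1],
    [0.35, 0.175, -0.3167, 0, 0, -0.0306, 1],
    [0.4083, 0.2083, -0.3167, 0, 0, -0.0306, 1],
    [0.43, 0.2183, -0.3167, 0, 0, -0.0306, 1],
    [0.43, 0.2183, -0.3167, 0, 0, -0.0306, 1],
    [0.43, 0.2183, -0.3167, 0, 0, -0.0306, 1],
  ],
)

```text
time_s: 14.35
position: [0.6374, 0.058, 0.2475]
tcp_rot: [[0.071, 0.997, -0.002], [0.997, -0.071, -0.001], [-0.001, -0.002, -1.0]]
force: [-0.7, 0.6, -1.2]
opening: 1.003
grasp_force: 0.0
```

```bash
python3 -c "
from h import *
im,C=shot('wrist','w6.png');t,_=shot('top','t6.png')
a=cv2.resize(im[120:240,200:360],(400,300)); b=cv2.resize(t[160:290,180:390],(400,248)); 
o=np.zeros((560,400,3),np.uint8);o[:300]=a;o[310:558]=b
cv2.imwrite('pics/m6.png',o[:,:,::-1])"
```

```text
(no output)
```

View pics/m6.png

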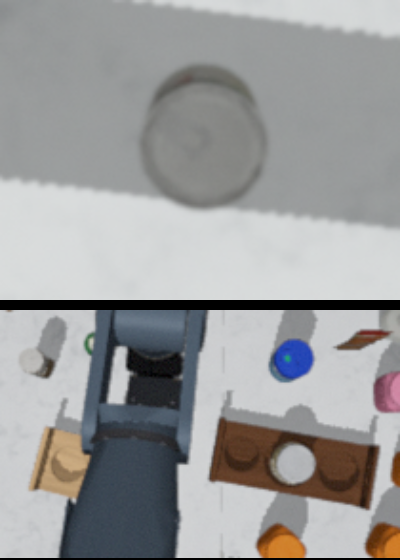

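The mustard sits in the dark caddy's large well, with the lid at crop (294,464). The tin lid is at (281,178) in the wrist image, and the salt shaker hasn't moved.

```bash
python3 -c "
from h import *
im,C=load('w6.png')
print(onz(C,(281.2,178),.072))
t,T=load('t6.png');f=lambda u,v:(180+u*210/400,160+(v-310)*130/248)
for p,z in (((294,464),.112),((242,455),.038),((339,467),.038)): print('top',onz(T,f(*p),z))
go(.639,.060,.034,-4)"
```

```text
[0.63959204 0.06483995 0.072     ]
top [ 0.46485459 -0.17369012  0.112     ]
top [ 0.47846816 -0.09081113  0.038     ]
top [ 0.45900943 -0.26703176  0.038     ]
shift [0.003  0.0017 0.2139] rot [-0.08  0.03 -0.15] t 14.45
```

Scaled: 0.212 m / 0.6 = 0.3533, 0.21 m / 0.6 = 0.35.

inch_along(
  plan=[
    [0.005, 0.0033, 0.0833, 0, 0, 0, 1],
    [0.005, 0.0033, 0.1667, 0, 0, 0, 1],
    [0.005, 0.0033, 0.2333, 0, 0, 0, 1],
    [0.005, 0.0033, 0.3, 0, 0, 0, 1],
    [0.005, 0.0033, 0.3333, 0, 0, 0, 1],
    [0.005, 0.0033, 0.35, 0, 0, 0, 1],
    [0.005, 0.0033, 0.3533, 0, 0, 0, 1],
    [0.005, 0.0033, 0.3533, 0, 0, 0, 1],
    [0.005, 0.0033, 0.3533, 0, 0, 0, 0],
    [0.005, 0.0033, 0.3533, 0, 0, 0, 0],
    [0.005, 0.0033, 0.3533, 0, 0, 0, 0],
    [0.005, 0.0033, 0.3533, 0, 0, 0, 0],
    [0.005, 0.0033, 0.3533, 0, 0, 0, 0],
    [0.005, 0.0033, 0.3533, 0, 0, 0, 0],
    [0.005, 0.0033, 0.3533, 0, 0, 0, 0],
  ],
)

```text
time_s: 15.95
position: [0.6399, 0.0618, 0.0364]
tcp_rot: [[0.07, 0.998, -0.002], [0.998, -0.07, 0.0], [0.0, -0.002, -1.0]]
force: [-3.1, 0.1, 5.2]
opening: 0.65
grasp_force: 30.0
```

```bash
python3 -c "
from h import *
go(.453,-.265,.235,-9.5)"
```

```text
shift [-0.3391 -0.1637 -0.1983] rot [-0.1   0.    5.46] t 15.95
```

Scaled: -0.339 m / 0.6 = -0.565, -0.325 m / 0.6 = -0.5417, 5.5 degrees / 180 = 0.0306.

inch_along(
  plan=[
    [0, 0, -0.0167, 0, 0, 0, 0],
    [0, 0, -0.0667, 0, 0, 0, 0],
    [0, 0, -0.1333, 0, 0, 0, 0],
    [0, 0, -0.2, 0, 0, 0, 0],
    [0, 0, -0.2667, 0, 0, 0, 0],
    [-0.0333, -0.0167, -0.3167, 0, 0, 0.0306, 0],
    [-0.1, -0.05, -0.33, 0, 0, 0.0306, 0],
    [-0.1667, -0.0833, -0.33, 0, 0, 0.0306, 0],
    [-0.2333, -0.1167, -0.33, 0, 0, 0.0306, 0],
    [-0.3, -0.15, -0.33, 0, 0, 0.0306, 0],
    [-0.3667, -0.1833, -0.33, 0, 0, 0.0306, 0],
    [-0.4333, -0.2167, -0.33, 0, 0, 0.0306, 0],
    [-0.5, -0.2467, -0.33, 0, 0, 0.0306, 0],
    [-0.5417, -0.2667, -0.33, 0, 0, 0.0306, 0],
    [-0.565, -0.2733, -0.33, 0, 0, 0.0306, 0],
    [-0.565, -0.2733, -0.33, 0, 0, 0.0306, 0],
    [-0.565, -0.2733, -0.33, 0, 0, 0.0306, 0],
  ],
)

```text
time_s: 17.65
position: [0.4536, -0.2642, 0.234]
tcp_rot: [[0.166, 0.986, 0.001], [0.986, -0.166, 0.001], [0.001, 0.0, -1.0]]
force: [0.0, -0.4, -1.7]
opening: 0.657
grasp_force: 30.0
```

```bash
python3 -c "
from h import *
shot('wrist','w7.png')
go(.452,-.265,.049,-9.5)"
```

```text
shift [-0.0017 -0.0015  0.1849] rot [ 0.   -0.06 -0.  ] t 17.7
```

View pics/w7.png

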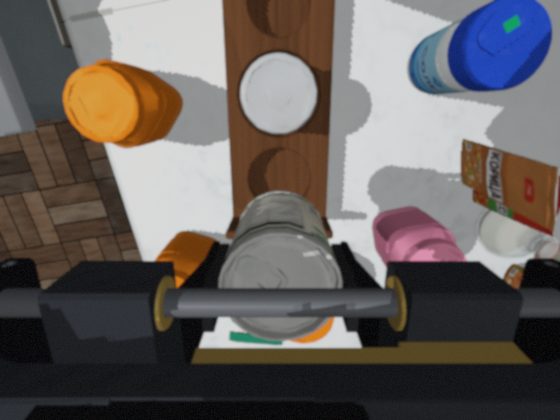

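The tin is held upright over the medium well, whose centre is near (280,180). The mustard lid is at (279,93), centred on the caddy.

Scaled: 0.187 m / 0.6 = 0.3117, 0.185 m / 0.6 = 0.3083.

```bash
python3 -c "
from h import *
im,C=load('w7.png')
print(onz(C,(279.5,179),.038),onz(C,(279,93),.112))"
```

```text
[ 0.45419527 -0.26264521  0.038     ] [ 0.46905459 -0.17252437  0.112     ]
```

inch_along(
  plan=[
    [-0.0025, -0.0017, 0.0667, 0, 0, 0, 0],
    [-0.0025, -0.0017, 0.1333, 0, 0, 0, 0],
    [-0.0025, -0.0017, 0.2, 0, 0, 0, 0],
    [-0.0025, -0.0017, 0.2417, 0, 0, 0, 0],
    [-0.0025, -0.0017, 0.275, 0, 0, 0, 0],
    [-0.0025, -0.0017, 0.2967, 0, 0, 0, 0],
    [-0.0025, -0.0017, 0.305, 0, 0, 0, 0],
    [-0.0025, -0.0017, 0.3083, 0, 0, 0, 0],
    [-0.0025, -0.0017, 0.3117, 0, 0, 0, 0],
    [-0.0025, -0.0017, 0.3117, 0, 0, 0, 0],
  ],
)

```text
time_s: 18.7
position: [0.4524, -0.2666, 0.0478]
tcp_rot: [[0.166, 0.986, 0.001], [0.986, -0.166, -0.001], [-0.001, 0.001, -1.0]]
force: [0.7, 0.0, -2.2]
opening: 0.651
grasp_force: 30.0
```

Scaled: 0.002 m / 0.6 = 0.0033, 0.001 m / 0.6 = 0.0017.

inch_along(
  plan=[
    [0, 0, 0.0017, 0, 0, 0, 0],
    [0, 0, 0.0033, 0, 0, 0, 0],
    [0, 0, 0.0033, 0, 0, 0, 0],
  ],
)

```text
time_s: 19.0
position: [0.4524, -0.2668, 0.0464]
tcp_rot: [[0.166, 0.986, 0.001], [0.986, -0.166, -0.001], [-0.001, 0.001, -1.0]]
force: [-0.2, 0.9, 5.3]
opening: 0.651
grasp_force: 30.0
```

```bash
python3 -c "
from h import *
go(.640,.281,.287,14)"
```

```text
shift [ 0.5711  0.0944 -0.241 ] rot [  0.07   0.07 -23.56] t 19.0
```

Units first: shifts go in shares of 0.6 m and turns go in shares of 180 degrees. So 0.57 m / 0.6 = 0.95, 0.05 m / 0.6 = 0.0833.

inch_along(
  plan=[
    [0, 0, 0, 0, 0, 0, 1],
    [0, 0, 0, 0, 0, 0, 1],
    [0, 0, 0, 0, 0, 0, 1],
    [0, 0, -0.0333, 0, 0, 0, 1],
    [0, 0, -0.1, 0, 0, 0, 1],
    [0, 0, -0.1667, 0, 0, 0, 1],
    [0, 0, -0.25, 0, 0, 0, 1],
    [0, 0, -0.3333, 0, 0, 0, 1],
    [0.0833, 0, -0.4017, 0, 0, 0, 1],
    [0.1667, 0.025, -0.4017, 0, 0, 0, 1],
    [0.25, 0.0417, -0.4017, 0, 0, 0, 1],
    [0.3333, 0.055, -0.4017, 0, 0, 0, 1],
    [0.4167, 0.07, -0.4017, 0, 0, 0, 1],
    [0.5, 0.0833, -0.4017, 0, 0, 0, 1],
    [0.5833, 0.0967, -0.4017, 0, 0, 0, 1],
    [0.6667, 0.11, -0.4017, 0, 0, 0, 1],
    [0.75, 0.125, -0.4017, 0, 0, 0, 1],
    [0.8333, 0.1383, -0.4017, 0, 0, 0, 1],
    [0.9, 0.15, -0.4017, 0, 0, 0, 1],
    [0.95, 0.1567, -0.4017, 0, 0, 0, 1],
  ],
)

```text
time_s: 21.0
position: [0.6395, 0.2831, 0.2855]
tcp_rot: [[0.165, 0.986, -0.0], [0.986, -0.165, 0.0], [0.0, -0.0, -1.0]]
force: [0.2, -0.8, -0.0]
opening: 1.003
grasp_force: 0.0
```

inch_along(
  plan=[
    [0, 0, 0, 0, 0, 0, 1],
    [0, 0, 0, 0, 0, 0, 1],
  ],
)

```text
time_s: 21.2
position: [0.6386, 0.2808, 0.285]
tcp_rot: [[0.164, 0.986, -0.002], [0.986, -0.164, -0.001], [-0.001, -0.002, -1.0]]
force: [0.2, -0.3, 0.4]
opening: 0.999
grasp_force: 0.0
```

```bash
python3 -c "
from h import *
im,C=shot('wrist','w8.png');t,_=shot('top','t8.png')
a=cv2.resize(im[110:250,200:360],(400,350)); b=cv2.resize(t[140:290,140:390],(400,240)); 
o=np.zeros((600,400,3),np.uint8);o[:350]=a;o[355:595]=b
cv2.imwrite('pics/m8.png',o[:,:,::-1])"
```

```text
(no output)
```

View pics/m8.png

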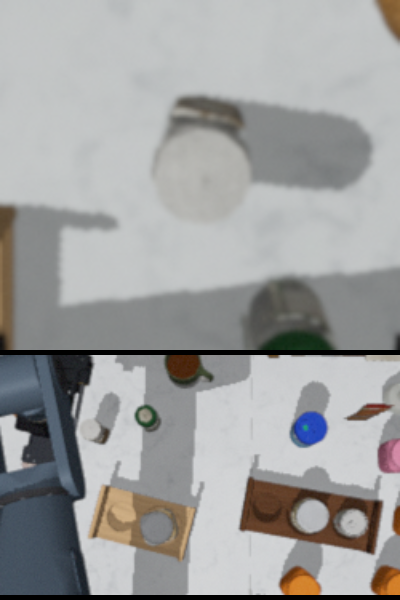

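The white-capped jar is at (281,179) in the wrist image. In the top crop the dark caddy holds the mustard and the tin, the honey is in the pale caddy, and both small wells are open, at crop (122,516) and (268,506).

```bash
python3 -c "
from h import *
im,C=load('w8.png')
print('white',onz(C,(281.2,178.8),.109))
t,T=load('t8.png');f=lambda u,v:(140+u*250/400,140+(v-355)*150/240)
for n,p,z in (('white',(93,429),.109),('honey',(158,526),.12),('bS',(121.5,515),.038),('wS',(269,506),.038),('must',(310,517),.112),('tin',(351,522),.082)): print('top',n,np.round(onz(T,f(*p),z),4))
h=cv2.cvtColor(t,cv2.COLOR_BGR2HSV);m=cv2.inRange(h,(45,80,20),(90,255,200));m[:180]=0 if 0 else m[:180]
r=m[160:200,215:250];c=cv2.findContours(r,0,2)[0];c=max(c,key=cv2.contourArea);(u,v),rad=cv2.minEnclosingCircle(c)
print('green',u+215,v+160,rad,onz(T,(u+215,v+160),.106))
go(.639,.280,.046,-9.5)"
```

```text
white [0.64137458 0.28634171 0.109     ]
top white [0.6372 0.2738 0.109 ]
top honey [0.4414 0.1363 0.12  ]
top bS [0.4608 0.2226 0.038 ]
top wS [ 0.4841 -0.0945  0.038 ]
top must [ 0.4631 -0.1717  0.112 ]
top tin [ 0.4532 -0.2621  0.082 ]
green 231.0 178.0 6.324655532836914 [0.66640013 0.16720034 0.106     ]
shift [0.0013 0.0004 0.2396] rot [-0.07  0.07 -0.1 ] t 21.3
```

Scaled: 0.238 m / 0.6 = 0.3967, 0.23 m / 0.6 = 0.3833.

inch_along(
  plan=[
    [0.0017, 0, 0.0833, 0, 0, 0, 1],
    [0.0017, 0.0017, 0.1667, 0, 0, 0, 1],
    [0.0017, 0.0017, 0.2333, 0, 0, 0, 1],
    [0.0017, 0.0017, 0.3, 0, 0, 0, 1],
    [0.0017, 0.0017, 0.35, 0, 0, 0, 1],
    [0.0017, 0.0017, 0.3833, 0, 0, 0, 1],
    [0.0017, 0.0017, 0.3967, 0, 0, 0, 1],
    [0.0017, 0.0017, 0.3967, 0, 0, 0, 1],
    [0.0017, 0.0017, 0.3967, 0, 0, 0, 0],
    [0.0017, 0.0017, 0.3967, 0, 0, 0, 0],
    [0.0017, 0.0017, 0.3967, 0, 0, 0, 0],
    [0.0017, 0.0017, 0.3967, 0, 0, 0, 0],
    [0.0017, 0.0017, 0.3967, 0, 0, 0, 0],
    [0.0017, 0.0017, 0.3967, 0, 0, 0, 0],
    [0.0017, 0.0017, 0.3967, 0, 0, 0, 0],
    [0.0017, 0.0017, 0.3967, 0, 0, 0, 0],
  ],
)

```text
time_s: 22.9
position: [0.6401, 0.2812, 0.0482]
tcp_rot: [[0.166, 0.986, -0.001], [0.986, -0.166, 0.0], [0.0, -0.001, -1.0]]
force: [-0.4, 0.3, 2.5]
opening: 0.515
grasp_force: 29.1
```

```bash
python3 -c "
from h import *
go(.482,-.0895,.25,-9.5)"
```

```text
shift [-0.3918 -0.0945 -0.2018] rot [-0.03 -0.   -0.05] t 22.9
```

Scaled: -0.392 m / 0.6 = -0.6533, -0.375 m / 0.6 = -0.625.

inch_along(
  plan=[
    [0, 0, -0.0167, 0, 0, 0, 0],
    [0, 0, -0.0667, 0, 0, 0, 0],
    [0, 0, -0.1333, 0, 0, 0, 0],
    [0, 0, -0.2, 0, 0, 0, 0],
    [0, 0, -0.2667, 0, 0, 0, 0],
    [-0.0333, -0.0167, -0.3167, 0, 0, 0, 0],
    [-0.1, -0.0333, -0.3367, 0, 0, 0, 0],
    [-0.1667, -0.05, -0.3367, 0, 0, 0, 0],
    [-0.2333, -0.0667, -0.3367, 0, 0, 0, 0],
    [-0.3, -0.0833, -0.3367, 0, 0, 0, 0],
    [-0.3667, -0.1, -0.3367, 0, 0, 0, 0],
    [-0.4333, -0.1083, -0.3367, 0, 0, 0, 0],
    [-0.5, -0.125, -0.3367, 0, 0, 0, 0],
    [-0.5667, -0.1417, -0.3367, 0, 0, 0, 0],
    [-0.625, -0.15, -0.3367, 0, 0, 0, 0],
    [-0.6533, -0.1575, -0.3367, 0, 0, 0, 0],
    [-0.6533, -0.1575, -0.3367, 0, 0, 0, 0],
    [-0.6533, -0.1575, -0.3367, 0, 0, 0, 0],
  ],
)

```text
time_s: 24.7
position: [0.4822, -0.0899, 0.2504]
tcp_rot: [[0.167, 0.986, 0.001], [0.986, -0.167, 0.0], [0.0, 0.001, -1.0]]
force: [0.1, 0.8, -1.5]
opening: 0.518
grasp_force: 29.1
```

```bash
python3 -c "
from h import *
go(.482,-.0895,.0585,-9.5)"
```

```text
shift [ 0.0003 -0.0004  0.1919] rot [ 0.05 -0.02 -0.13] t 24.7
```

Scaled: 0.193 m / 0.6 = 0.3217, 0.191 m / 0.6 = 0.3183.

inch_along(
  plan=[
    [0, 0, 0.0667, 0, 0, 0, 0],
    [0, 0, 0.1333, 0, 0, 0, 0],
    [0, 0, 0.2, 0, 0, 0, 0],
    [0, 0, 0.25, 0, 0, 0, 0],
    [0, 0, 0.2833, 0, 0, 0, 0],
    [0, 0, 0.3033, 0, 0, 0, 0],
    [0, 0, 0.3133, 0, 0, 0, 0],
    [0, 0, 0.3183, 0, 0, 0, 0],
    [0, 0, 0.3217, 0, 0, 0, 0],
    [0, 0, 0.3217, 0, 0, 0, 0],
  ],
)

```text
time_s: 25.7
position: [0.4829, -0.09, 0.0581]
tcp_rot: [[0.166, 0.986, 0.002], [0.986, -0.166, -0.001], [-0.0, 0.002, -1.0]]
force: [0.4, -0.2, -0.6]
opening: 0.519
grasp_force: 29.1
```

Scaled: -0.226 m / 0.6 = -0.3767, -0.2 m / 0.6 = -0.3333.

inch_along(
  plan=[
    [0, 0, 0.0017, 0, 0, 0, 0],
    [0, 0, 0.0017, 0, 0, 0, 0],
    [0, 0, 0.0017, 0, 0, 0, 1],
    [0, 0, 0, 0, 0, 0, 1],
    [0, 0, 0, 0, 0, 0, 1],
    [0, 0, 0, 0, 0, 0, 1],
    [0, 0, -0.0333, 0, 0, 0, 1],
    [0, 0, -0.1, 0, 0, 0, 1],
    [0, 0, -0.1667, 0, 0, 0, 1],
    [0, 0, -0.25, 0, 0, 0, 1],
    [0, 0, -0.3333, 0, 0, 0, 1],
    [0, 0, -0.3767, 0, 0, 0, 1],
  ],
)

```text
time_s: 26.9
position: [0.4837, -0.0904, 0.2873]
tcp_rot: [[0.166, 0.986, 0.006], [0.986, -0.166, -0.003], [-0.002, 0.007, -1.0]]
force: [1.0, -0.4, -0.5]
opening: 0.998
grasp_force: 0.0
```

```bash
python3 -c "
from h import *
go(.667,.169,.284,-11)"
```

```text
shift [0.2862 0.1377 0.0038] rot [0.39 0.09 1.45] t 26.9
```

Scaled: 0.286 m / 0.6 = 0.4767, 0.275 m / 0.6 = 0.4583, 1.5 degrees / 180 = 0.0083.

inch_along(
  plan=[
    [0.0667, 0.0333, 0, 0, 0, 0.0083, 1],
    [0.1333, 0.0667, 0, 0, 0, 0.0083, 1],
    [0.2, 0.1, 0, 0, 0, 0.0083, 1],
    [0.2667, 0.1333, 0, 0, 0, 0.0083, 1],
    [0.3333, 0.1667, 0, 0, 0, 0.0083, 1],
    [0.4, 0.2, 0.0067, 0, 0, 0.0083, 1],
    [0.4583, 0.225, 0.0067, 0, 0, 0.0083, 1],
    [0.4767, 0.23, 0.0067, 0, 0, 0.0083, 1],
    [0.4767, 0.23, 0.0067, 0, 0, 0.0083, 1],
    [0.4767, 0.23, 0.0067, 0, 0, 0.0083, 1],
  ],
)

```text
time_s: 27.9
position: [0.6648, 0.1684, 0.2785]
tcp_rot: [[0.192, 0.981, -0.002], [0.981, -0.192, -0.001], [-0.001, -0.002, -1.0]]
force: [0.1, -0.9, -0.4]
opening: 1.0
grasp_force: 0.0
```

```bash
python3 -c "
from h import *
shot('wrist','w9.png');im,C=load('w9.png')
h=cv2.cvtColor(im,cv2.COLOR_BGR2HSV);m=cv2.inRange(h,(45,80,20),(90,255,220))[110:250,200:360]
c=max(cv2.findContours(m,0,2)[0],key=cv2.contourArea);x,y,w,hh=cv2.boundingRect(c);(u,v),r=cv2.minEnclosingCircle(c)
print(x+200,y+110,w,hh,u+200,v+110,r)
print(onz(C,(x+200+w/2,y+110+hh-w/2),.106))
go(.667,.169,.046,-11)"
```

```text
264 158 40 41 283.5803985595703 178.2362518310547 20.676067352294922
[0.67077111 0.17389723 0.106     ]
shift [0.0018 0.0023 0.2329] rot [-0.07  0.07 -0.11] t 27.95
```

Scaled: 0.231 m / 0.6 = 0.385, 0.004 m / 0.6 = 0.0067.

inch_along(
  plan=[
    [0.005, 0.0067, 0.0833, 0, 0, 0, 1],
    [0.005, 0.0067, 0.1667, 0, 0, 0, 1],
    [0.005, 0.0067, 0.2333, 0, 0, 0, 1],
    [0.005, 0.0067, 0.3, 0, 0, 0, 1],
    [0.005, 0.0067, 0.35, 0, 0, 0, 1],
    [0.005, 0.0067, 0.3767, 0, 0, 0, 1],
    [0.005, 0.0067, 0.385, 0, 0, 0, 1],
    [0.005, 0.0067, 0.385, 0, 0, 0, 1],
    [0.005, 0.0067, 0.385, 0, 0, 0, 0],
    [0.005, 0.0067, 0.385, 0, 0, 0, 0],
    [0.005, 0.0067, 0.385, 0, 0, 0, 0],
    [0.005, 0.0067, 0.385, 0, 0, 0, 0],
    [0.005, 0.0067, 0.385, 0, 0, 0, 0],
    [0.005, 0.0067, 0.385, 0, 0, 0, 0],
    [0.005, 0.0067, 0.385, 0, 0, 0, 0],
    [0.005, 0.0067, 0.385, 0, 0, 0, 0],
  ],
)

```text
time_s: 29.55
position: [0.67, 0.1715, 0.0481]
tcp_rot: [[0.192, 0.981, -0.0], [0.981, -0.192, 0.0], [-0.0, -0.0, -1.0]]
force: [-1.4, 0.4, 1.6]
opening: 0.519
grasp_force: 29.9
```

```bash
python3 -c "
from h import *
go(.461,.2235,.25,-13)"
```

```text
shift [ 0.0109 -0.2152 -0.2018] rot [-0.02  0.    1.95] t 29.55
```

Scaled: -0.215 m / 0.6 = -0.3583, 0.005 m / 0.6 = 0.0083, 2 degrees / 180 = 0.0111.

inch_along(
  plan=[
    [0, 0, -0.0167, 0, 0, 0, 0],
    [0, 0, -0.0667, 0, 0, 0, 0],
    [0, 0, -0.1333, 0, 0, 0, 0],
    [0, 0, -0.2, 0, 0, 0, 0],
    [0, 0, -0.2667, 0, 0, 0, 0],
    [0.0017, -0.0333, -0.3167, 0, 0, 0.0111, 0],
    [0.005, -0.1, -0.3367, 0, 0, 0.0111, 0],
    [0.0083, -0.1667, -0.3367, 0, 0, 0.0111, 0],
    [0.0117, -0.2333, -0.3367, 0, 0, 0.0111, 0],
    [0.0167, -0.3, -0.3367, 0, 0, 0.0111, 0],
    [0.02, -0.3417, -0.3367, 0, 0, 0.0111, 0],
    [0.0208, -0.3583, -0.3367, 0, 0, 0.0111, 0],
    [0.0208, -0.3583, -0.3367, 0, 0, 0.0111, 0],
    [0.0208, -0.3583, -0.3367, 0, 0, 0.0111, 0],
  ],
)

```text
time_s: 30.95
position: [0.4634, 0.2249, 0.2506]
tcp_rot: [[0.226, 0.974, 0.003], [0.974, -0.226, 0.0], [0.001, 0.003, -1.0]]
force: [0.9, 0.8, -1.1]
opening: 0.518
grasp_force: 29.9
```

```bash
python3 -c "
from h import *
go(.461,.225,.0585,-13)"
```

```text
shift [-0.0006 -0.0028  0.1921] rot [ 0.15 -0.05 -0.07] t 30.95
```

Scaled: 0.193 m / 0.6 = 0.3217, 0.191 m / 0.6 = 0.3183.

inch_along(
  plan=[
    [0, -0.0025, 0.0667, 0, 0, 0, 0],
    [0, -0.0025, 0.1333, 0, 0, 0, 0],
    [0, -0.0025, 0.2, 0, 0, 0, 0],
    [0, -0.0025, 0.25, 0, 0, 0, 0],
    [0, -0.0025, 0.2833, 0, 0, 0, 0],
    [0, -0.0025, 0.3033, 0, 0, 0, 0],
    [0, -0.0025, 0.3133, 0, 0, 0, 0],
    [0, -0.0025, 0.3183, 0, 0, 0, 0],
    [0, -0.0025, 0.3217, 0, 0, 0, 0],
    [0, -0.0025, 0.3217, 0, 0, 0, 0],
  ],
)

```text
time_s: 31.95
position: [0.4612, 0.2255, 0.0581]
tcp_rot: [[0.226, 0.974, 0.003], [0.974, -0.226, 0.001], [0.001, 0.002, -1.0]]
force: [-0.4, -0.2, -2.6]
opening: 0.514
grasp_force: 29.9
```

Scaled: -0.23 m / 0.6 = -0.3833, -0.2 m / 0.6 = -0.3333.

inch_along(
  plan=[
    [0, 0, 0.0017, 0, 0, 0, 0],
    [0, 0, 0.0017, 0, 0, 0, 0],
    [0, 0, 0.0017, 0, 0, 0, 1],
    [0, 0, 0, 0, 0, 0, 1],
    [0, 0, 0, 0, 0, 0, 1],
    [0, 0, 0, 0, 0, 0, 1],
    [0, 0, -0.0333, 0, 0, 0, 1],
    [0, 0, -0.1, 0, 0, 0, 1],
    [0, 0, -0.1667, 0, 0, 0, 1],
    [0, 0, -0.25, 0, 0, 0, 1],
    [0, 0, -0.3333, 0, 0, 0, 1],
    [0.0667, 0.0333, -0.3833, 0, 0, 0, 1],
    [0.1333, 0.0667, -0.3833, 0, 0, 0, 1],
    [0.2, 0.1, -0.3833, 0, 0, 0, 1],
    [0.2667, 0.1333, -0.3833, 0, 0, 0, 1],
    [0.3, 0.1667, -0.3833, 0, 0, 0, 1],
    [0.3, 0.1667, -0.3833, 0, 0, 0, 1],
    [0.3, 0.1667, -0.3833, 0, 0, 0, 1],
  ],
)

```text
time_s: 33.75
position: [0.5977, 0.3779, 0.2857]
tcp_rot: [[0.226, 0.974, -0.002], [0.974, -0.226, -0.001], [-0.002, -0.002, -1.0]]
force: [-0.1, -0.2, 0.3]
opening: 0.997
grasp_force: 0.0
```

```bash
python3 -c "
from h import *
s,_=shot('scene','s10.png');t,_=shot('top','t10.png')
a=cv2.resize(s[110:290,150:410],None,fx=2.2,fy=2.2,interpolation=2); b=cv2.resize(t[130:280,140:410],None,fx=2.2,fy=1.2*2.2/1.2*0.0+2.2*0.58 if 0 else 2.2,interpolation=2)[:196+130]
o=np.zeros((600,600,3),np.uint8);o[:330,:572]=cv2.resize(a,(572,330));o[335:600,:477]=cv2.resize(b,(477,265));cv2.imwrite('pics/m10.png',o[:,:,::-1])"
```

```text
(no output)
```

View pics/m10.png

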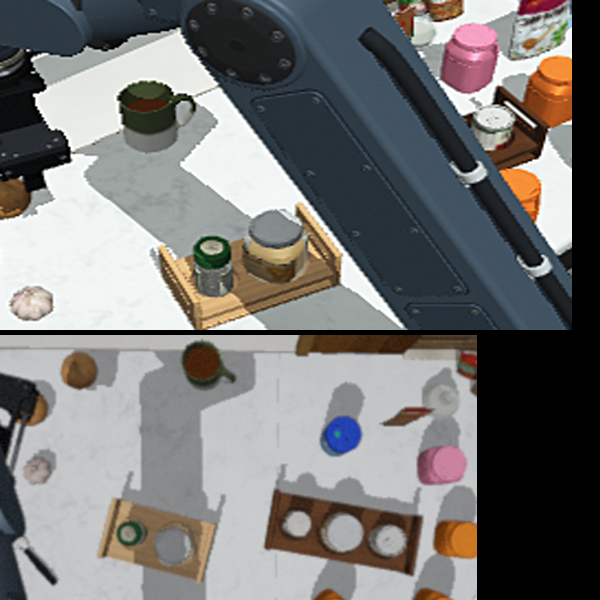

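The final view shows all five jars standing in their wells. The pale caddy has the green cap at (131,533) and the honey at (174,545). The dark caddy has the white cap at (298,522), the mustard at (342,532) and the tin at (388,541). Salt shaker, mug and garlic are in place, and the arm is clear.

```bash
python3 -c "
from rig import bot
print(bot.hand_in())"
```

```text
the job is handed in; nothing more can be done
None
```

Both caddies are made up and handed in at about 34 s: mustard, tin and white-capped jar in the dark one, honey and green-capped jar in the pale one, all upright in their wells, with the salt shaker, mug and garlic left where they were.

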